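# Reset the dose stop of a bench cream doser

### The arm

A 6-joint arm with a two-finger parallel gripper is mounted at the origin on the work surface. World frame = base frame: x ahead of the robot, y to its left, z up, the work surface at z = 0. Lengths are in m, angles in degrees, forces in N, time in s.
With the tool pointing down it reaches from about 0.25 to 0.775 m from the base axis. Payload 4 kg.
Tool frame: the origin (TCP) lies where the fingers leave the gripper's body, on its centre line; the fingertips stand 73 mm ahead of it and the grasp point (between the pads) lies 54 mm ahead of it (r.tip_reach is the distance from the TCP to the fingertips, in m); z points along the fingers, x is the direction in which the jaws open and shut, and the axes are right-handed (so a half turn about z gives the same grasp; the last joint's range is limited). The gripper opens to 85 mm and grips with 20 to 120 N. Pads are 22 mm wide; open, the fingers measure 114 mm over their backs; the gripper's body (76 mm by 85 mm) begins 54 mm behind the grasp point. The pads swing forward as they close: fully open they stand 13 mm farther back than shut.
Start: joints at [-74.891, 4.996, 78.535, -0, 96.463, -5.907], TCP at [0.197, -0.513, 0.304] pointing down, gripper open.
Joint ranges: [-177.83, 177.83], [-43.37, 116.18], [15.69, 146.23], [-61.86, 241.86], [9.47, 152.12], [-147.06, 147.06]. Speed limits (degrees/s): [159.86, 159.86, 180, 180, 180, 180].

### API

Orientations are given as [roll, pitch, yaw] about the fixed x, y, z axes, in that order (R = Rz(yaw) Ry(pitch) Rx(roll)).
In Python, from workcell import r gives the robot as it stands.
- The arm moves only by the shell command python3 -m creep 'ROWS' [FORCE]. ROWS is JSON, a list of rows, each a list of 5 numbers: the finger opening in m, from 0 to 0.0854, then the shift along the tool's x, y, z in m, then the turn about the tool's z in degrees. A call has 1 to 8 rows; each row is the pose to reach, as a shift and turn from the pose commanded when the call began, along the tool's axes at that moment; what a row does not reach only later rows make up. A row lasts 1/8 s, in which the tool goes at most 62.5 mm and 10.7 degrees, less where a joint would pass 70% of its speed; a pose out of reach is approached as far as the arm can. A call with a gripper value outside its range is refused whole. The fingers move at their own pace and stop on an object; FORCE is the grip in N (left out, the last holds). Time passes only in rows, so rows that repeat a pose let the fingers close. It gives the time, the measured TCP pose, the force and the opening at its end, in the units of the state.
- r.get_state(): the state, without advancing time (a new reading comes with each control period).
- r.get_image(name): name is "side" or "top" or "wrist"; returns the picture (480x640x3 uint8, red, green, blue); there is no depth.
- r.calibration(name): a dict with "vfov" (degrees; the focal length in pixels is half the picture's height over the tangent of half this angle, whatever the lens; pixels are square), "cx", "cy" (the principal point, pixels), "dist_coeffs" ([k1, k2, p1, p2, k3] as OpenCV has them; the pictures are not rectified), "pose" (4x4, takes a point from camera to world coordinates). Camera axes: x right, y down, z forward; pixel columns grow to the right and rows downward; lengths in m; the calibration is good to about 2 mm. A picture is of the moment at which its call begins: read the wrist's pose just before it. calibration takes no time and is no camera call; for the wrist camera it gives the pose at the moment of the call.
- r.hand_in(): hands the job in, once; it reports no verdict.
The state is a dict: "time": time; "joint_positions": joint angles; "qvel": joint speeds; "tau": joint torques, N m; "eef_pos": TCP position; "eef_rot": TCP orientation; "contact_force": force on the tool from outside, world axes, zero at the start; "wrist_torque": the same for the moment, N m; "width": finger opening in m.
Only numpy, scipy, OpenCV 4.12 (cv2) and the standard library are available. Lean on these libraries where they do the work, as an engineer would, in place of code of your own. Each camera call takes 0.05 s, during which the arm holds its last target.

### The job

Change the dose setting of the cream doser: swing the lock ring's arm loose to its far end, turn the winged adjuster until its pointer lines up with the set marker on the dial's rim, then swing the lock ring's arm all the way back to tight without losing the setting. Leave the marker where it is and do not disturb the bottle, jar and beaker standing around.

Things in the scene. Friction and masses are not known exactly. Their poses are not given: they have to be found in the camera images.
- doser: Bench doser, fixed: a 260 x 170 mm steel base plate, a white block and a steel cylinder of 100 mm diameter leaning 32 degrees from vertical, topped by a round dial. Origin: on the table, straight below the dial centre. Axes: x to the doser's back (away from the robot at yaw 0), y to its left, z up.
- dial (a point): Centre of the dial's face, 160 mm above the table: an aluminium disc, 152 mm diameter, leaning 32 degrees to the doser's front. Its normal, the common axis of ring, adjuster and marker, is (-0.530, 0, 0.848) in the doser's axes; uphill in its face is (0.848, 0, 0.530), left is y. Angles count counter-clockwise from uphill, seen from above the dial.
- lock_ring (a joint): Lock ring, dark steel, 74 mm diameter, on the dial, with one arm that ends in an upright black post. Value in rad: 0 = tight (stop; every start), grows counter-clockwise, 1.0 = fully loose (stop). At 0 the arm stands 2.64 rad from uphill (downhill-left), at 1.0 downhill-right. Stiff (4 N at the post, 6 N near tight), stays where left. Below about 0.25 it clamps the adjuster.
- lock_post (a point): On the axis of the lock ring's post, 40 mm above the dial face and 88 mm from the dial's axis. The post is a round black cylinder, 16 mm diameter, parallel to the dial's axis, standing from 16 to 58 mm above the dial face: the place to grip or push.
- adjuster (a joint): Adjuster above the lock ring, on the same axis: a 60 mm steel flange with a flat pointer, and on it a black wing grip. Value in rad, counter-clockwise seen from above the dial; 0 = pointer straight uphill. Starts between -0.5 and 0, turns between -0.9 and 1.4. Once the ring is loose it turns with about 0.1 Nm and stays where it is left.
- wing (a point): On the dial's axis, 50 mm above the dial face, in the middle of the wing grip: an upright black bar 64 mm long (along the pointer), 16 mm thick, from 29 to 63 mm above the dial face.
- pointer_tip (a point): Tip of the adjuster's pointer (9 mm wide, 6 mm thick), 56 mm from the dial's axis, 26 mm above the dial face.
- marker (a joint): Set marker, a brass clip 12 mm wide and 31 mm tall on the dial's rim, with a nose pointing to the axis. Value in rad, same sense and zero as the adjuster: the pointer lines up when both values are equal. Between 0.4 and 0.9. It is stiff and is not to be moved.
- marker_tip (a point): Inner end of the marker's nose (6 mm wide), 58 mm from the dial's axis, 26 mm above the dial face; it stands 2 mm before the pointer tip when lined up.
- amber_bottle: Bystander: amber bottle, 64 mm diameter, 150 mm tall, standing right of the doser. Origin: centre of its underside.
- cream_jar: Bystander: white lidded jar, 72 mm diameter, 55 mm tall, standing left of the doser. Origin: centre of its underside.
- beaker: Bystander: open glass beaker, 84 mm diameter, 100 mm tall, standing left of the doser. Origin: centre of its underside.

How it is judged (in metres and radians):
On the way, in this order (a step that is already met when the one before it is completed fails the run):
1. the lock ring is swung loose (joint above 0.6 rad) (value of joint lock_ring above 0.6 rad), for 0.2 s.
2. with the ring still loose, the pointer is turned to the marker (tips within 7 mm) (value of joint lock_ring above 0.5 rad and distance between pointer_tip and marker_tip below 0.007 m), for 0.2 s.
At the end, for the whole second after the job is handed in: The lock ring is back within 0.12 rad of its tight stop, the pointer tip is within 7 mm of the marker's nose, the marker is within 4 mm of where it was, and the robot has let go (value of joint lock_ring below 0.12 rad and distance between pointer_tip and marker_tip below 0.007 m and distance of marker_tip from where it was at the start of the episode below 0.004 m); the robot touches nothing.
It fails at once if the set marker is shifted (more than 6 mm) (distance of marker_tip from where it was at the start of the episode above 0.006 m).
It fails at once if a bystander is pushed more than 30 mm or tipped by more than 0.3 rad (distance of any of amber_bottle, cream_jar, beaker from where it was at the start of the episode above 0.03 m or angle between any of amber_bottle, cream_jar, beaker's own z axis and vertical above 0.3 rad).
It also fails if it takes over 58 s, if anything falls off the work surface, if the arm or the gripper's body presses on something with over 40 N, if the wrist force passes 120 N, or if a joint passes its speed limit or range.

## Working session

There is one attempt and no reset: what is moved stays moved. The work goes in short steps, Python scripts to look and compute and a shell command to move; the robot and the scene stay as the last step left them, time stands still between calls to the robot, and variables do not carry over. Pictures are saved under pics/ and viewed, and the job is handed in when it is done.

```bash
ls; mkdir -p pics
python3 - <<'E'
from workcell import r
import cv2
s=r.get_state(); print(s)
for n in ["side","top","wrist"]:
    c=r.calibration(n); print(n,c)
    cv2.imwrite(f"pics/{n}0.png",cv2.cvtColor(r.get_image(n),cv2.COLOR_RGB2BGR))
E
```

```text
pics
{'time': 0.0, 'joint_positions': array([-7.48915877e+01,  5.04013350e+00,  7.86276256e+01, -4.98846303e-04,
        9.64612662e+01, -5.90616514e+00]), 'qvel': array([-0.09061484,  0.017258  , -0.02326635,  0.05384412, -0.02691931,
        0.12344471]), 'tau': array([-1.70632105e-03, -3.51869488e+01, -3.13272715e+01, -3.68106803e-04,
        1.09003892e-02, -1.88130258e-06]), 'eef_pos': array([ 0.19714607, -0.51308534,  0.30270365]), 'eef_rot': array([-1.79987217e+02,  1.28391441e-01, -6.89854639e+01]), 'contact_force': array([-0.00481405,  0.38431923,  0.3544687 ]), 'wrist_torque': array([ 0.0164876 , -0.00515278,  0.05239989]), 'width': 0.08574166250112057}
side {'vfov': 49.52097954045733, 'cx': 326.30546632622264, 'cy': 240.5670029250085, 'dist_coeffs': array([0.01754431, 0.        , 0.        , 0.        , 0.        ]), 'pose': array([[ 0.97874657, -0.11352055,  0.17078709,  0.41651932],
       [-0.20504147, -0.55643183,  0.80519663, -0.88216425],
       [ 0.00362501, -0.82310188, -0.56788217,  0.78823731],
       [ 0.        ,  0.        ,  0.        ,  1.        ]])}
top {'vfov': 56.38522079943488, 'cx': 318.6529675391765, 'cy': 238.92114896588438, 'dist_coeffs': array([-0.1084558,  0.       ,  0.       ,  0.       ,  0.       ]), 'pose': array([[ 0.02044612, -0.98601893,  0.16537418,  0.46569947],
       [-0.99967204, -0.02271321, -0.01182916,  0.06295152],
       [ 0.01541995, -0.16507808, -0.98615995,  0.95922232],
       [ 0.        ,  0.        ,  0.        ,  1.        ]])}
wrist {'vfov': 59.53322765530202, 'cx': 316.74687315564137, 'cy': 233.21939380467498, 'dist_coeffs': array([-0.10080323,  0.        ,  0.        ,  0.        ,  0.        ]), 'pose': array([[ 0.35881237, -0.89105177, -0.27799358,  0.26792602],
       [-0.93340622, -0.34334215, -0.10425447, -0.4861884 ],
       [-0.00255078,  0.29688873, -0.95490867,  0.37221738],
       [ 0.        ,  0.        ,  0.        ,  1.        ]])}
```

View pics/side0.png

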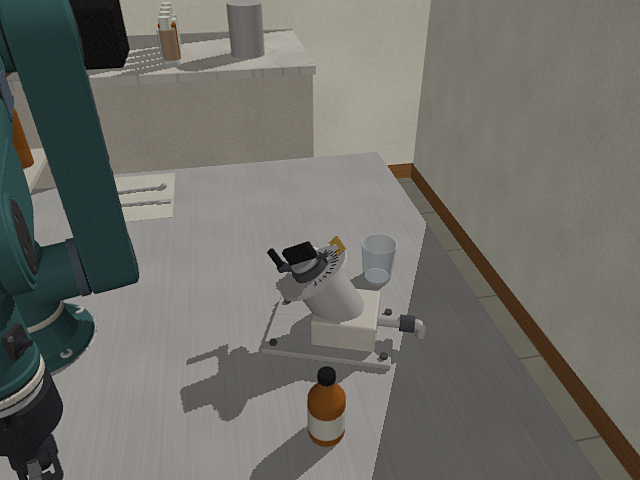

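View pics/top0.png

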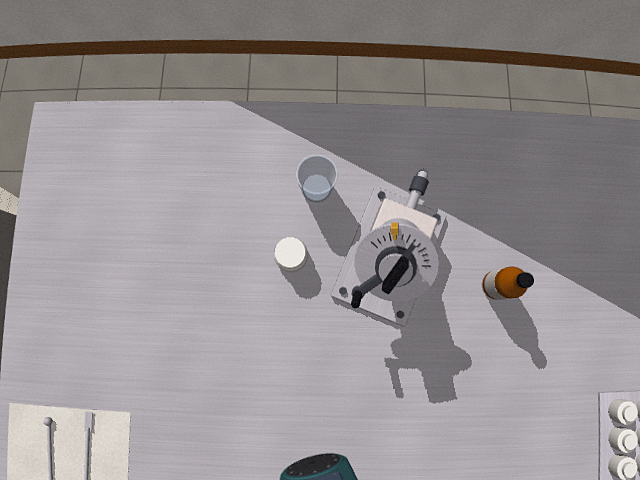

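View pics/wrist0.png

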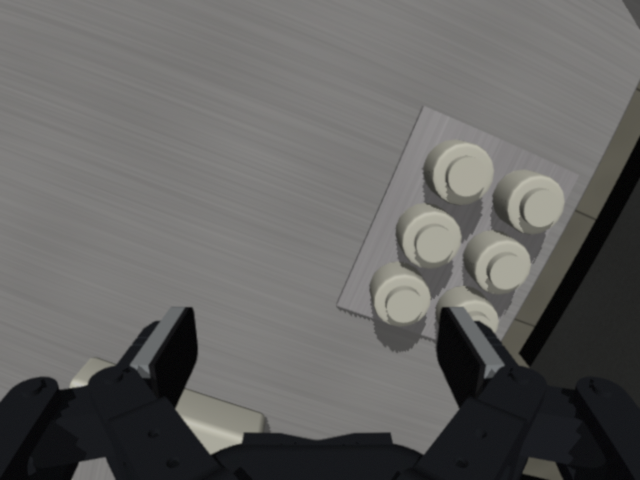

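Run:
```python
import cv2
a=cv2.imread("pics/top0.png")[150:350,320:460]; b=cv2.imread("pics/side0.png")[220:390,250:440]
cv2.imwrite("pics/topz.png",cv2.resize(a,None,fx=4,fy=4)[:800][:600]);
cv2.imwrite("pics/topz.png",cv2.resize(a[:150],None,fx=4,fy=4))
cv2.imwrite("pics/sidez.png",cv2.resize(b[:150],None,fx=4,fy=4))
```

```text
(no output)
```

View pics/topz.png

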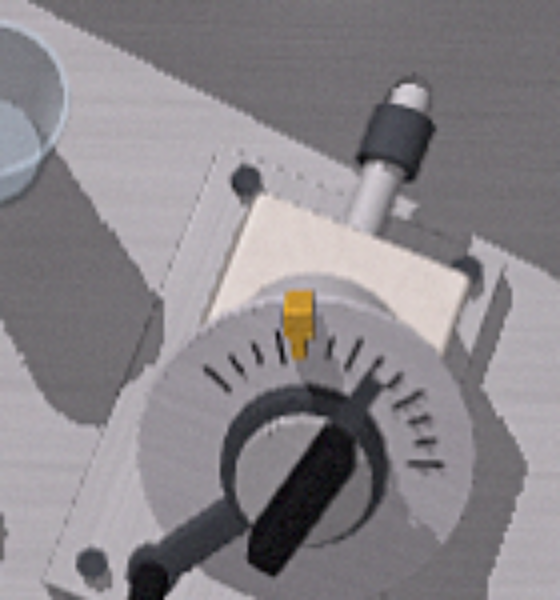

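View pics/sidez.png

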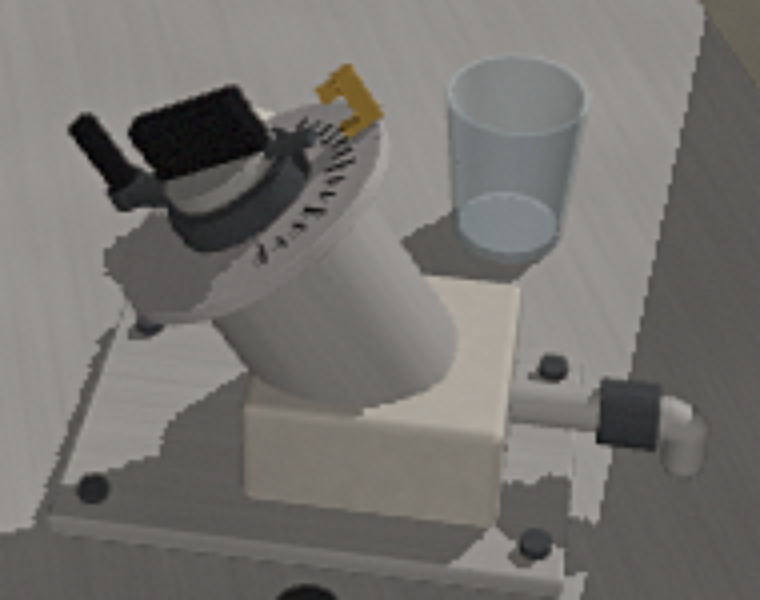

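Run:
```python
import cv2
a=cv2.imread("pics/top0.png")[210:330,330:470]; 
cv2.imwrite("pics/topz2.png",cv2.resize(a,None,fx=5,fy=5,interpolation=cv2.INTER_CUBIC))
b=cv2.imread("pics/side0.png")[230:320,260:370]
cv2.imwrite("pics/sidez2.png",cv2.resize(b,None,fx=6,fy=6,interpolation=cv2.INTER_CUBIC))
```

```text
(no output)
```

View pics/topz2.png

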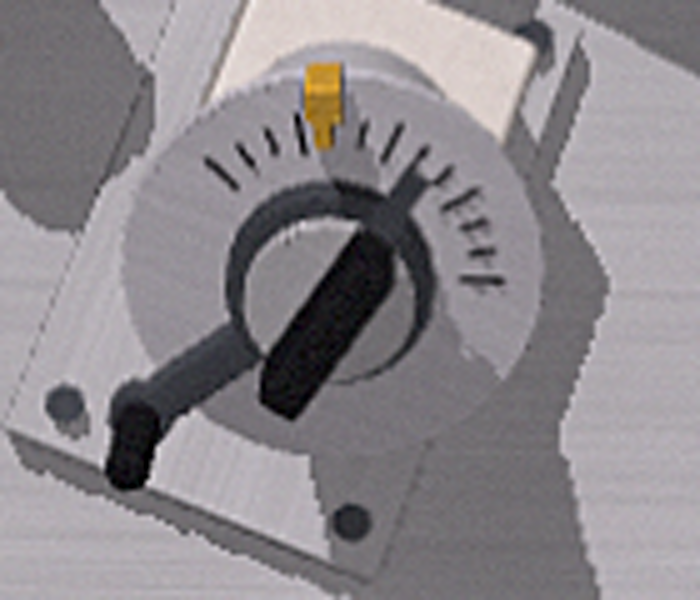

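View pics/sidez2.png

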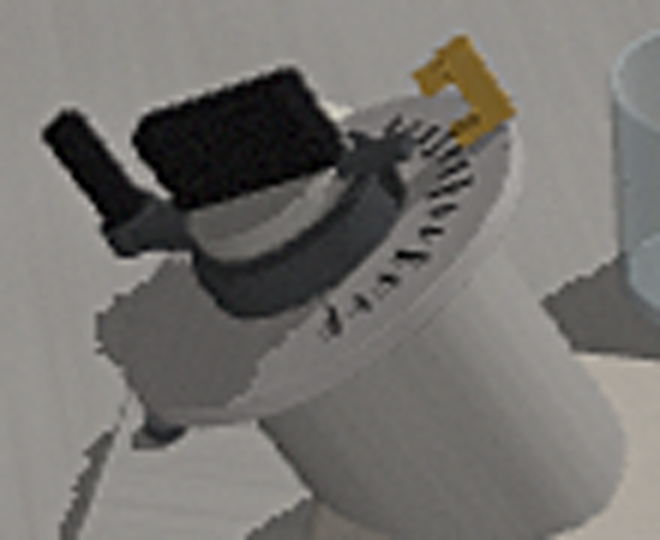

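```bash
cat > h.py <<'E'
import numpy as np, cv2
from scipy.optimize import least_squares
from workcell import r
def proj(c,P):
    T=np.linalg.inv(c['pose']); f=240/np.tan(np.radians(c['vfov'])/2)
    K=np.array([[f,0,c['cx']],[0,f,c['cy']],[0,0,1.]])
    P=np.atleast_2d(P).astype(float)
    return cv2.projectPoints(P,cv2.Rodrigues(T[:3,:3])[0],T[:3,3],K,c['dist_coeffs'])[0][:,0]
N=np.array([-.53,0,.848]);U=np.array([.848,0,.53]);L=np.array([0,1.,0])
def pt(p,ang,rad,h):  # world
    q=np.array([0,0,.16])+N*h+rad*(np.cos(ang)*U+np.sin(ang)*L)
    c,s=np.cos(p[2]),np.sin(p[2]); return np.array([c*q[0]-s*q[1]+p[0],s*q[0]+c*q[1]+p[1],q[2]])
def circ(p,rad,h): return np.array([pt(p,a,rad,h) for a in np.linspace(0,2*np.pi,181)])
E
cat > fit.py <<'E'
from h import *
ct,cs=r.calibration('top'),r.calibration('side')
t=lambda x,y:np.array([x/5+330-.4,y/5+210-.4]); s=lambda x,y:np.array([x/6+260-.4,y/6+230-.4])
def res(p):
    R=[]
    for c,P,o in [(ct,pt(p,p[3],.056,.029),t(422,172)),(ct,pt(p,p[4],.058,.028),t(323,147)),(ct,pt(p,2.64,.088,.058),t(128,472)),
      (cs,pt(p,p[3],.056,.026),s(404,146)),(cs,pt(p,p[4],.058,.026),s(418,78)),(cs,pt(p,2.64,.088,.058),s(58,122))]:
        R+=list(proj(c,P)[0]-o)
    C=circ(p,.076,0)
    for c,os in [(ct,[t(122,265),t(545,265),t(300,457),t(180,140)]),(cs,[s(514,150),s(225,422)])]:
        q=proj(c,C)
        for o in os: R.append(np.hypot(*(q-o).T).min())
    return np.array(R)
f=least_squares(res,[.5,-.07,-.5,-.3,.5],loss='soft_l1'); p=f.x; print(p); print(res(p).round(1))
np.save('p.npy',p)
for n,c in (('top',ct),('side',cs)):
    im=cv2.imread(f'pics/{n}0.png')
    k=5; o=np.array([330,210]) if n=='top' else np.array([260,230])
    z=cv2.resize(im[o[1]:o[1]+110,o[0]:o[0]+140],None,fx=k,fy=k)
    def dr(P,col): cv2.polylines(z,[((proj(c,P)-o+.4)*k).round().astype(int)],False,col,1)
    dr(circ(p,.076,0),(0,0,255)); 
    dr([pt(p,p[3],x,.026) for x in(0,.056)],(0,255,0)); dr([pt(p,p[4],x,.026) for x in(.058,.08)],(255,0,0))
    dr([pt(p,2.64,.088,x) for x in(.016,.058)],(255,0,255)); dr([pt(p,p[3],x,.063) for x in(-.032,.032)],(255,255,0))
    cv2.imwrite(f'pics/{n}_fit.png',z)
print('axis wing',pt(p,0,0,.05),'post40',pt(p,2.64,.088,.04),'posttop',pt(p,2.64,.088,.058),'loose',pt(p,3.64,.088,.04))
E
python3 fit.py
```

```text
[ 0.55695989 -0.08733502 -0.36683905 -0.1729985   0.4538496 ]
[-0.3  1.7 -0.3  0.3  0.1  0.9  1.2  0.   0.4  1.4  0.3  0.1  0.2  0.5
  0.1  1.2  0.4  2. ]
axis wing [ 0.53222305 -0.07783035  0.2024    ] post40 [ 0.49126824 -0.01676597  0.15302521] posttop [ 0.48236298 -0.01334429  0.16828921] loose [ 0.46089801 -0.0954898   0.15295399]
```

View pics/top_fit.png

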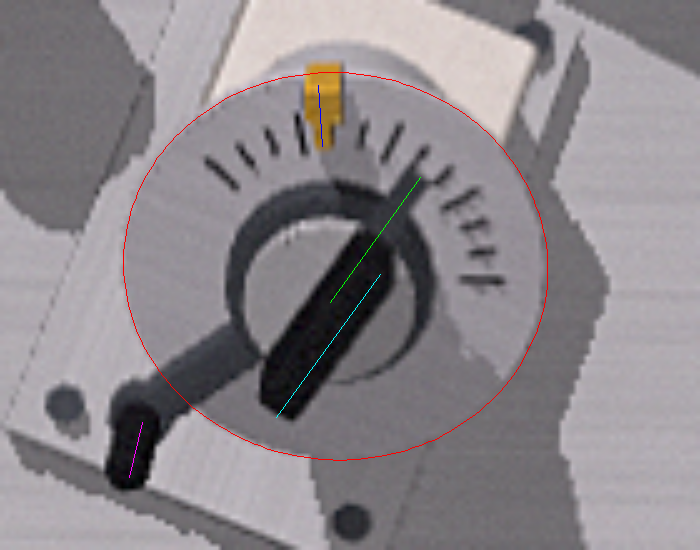

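View pics/side_fit.png

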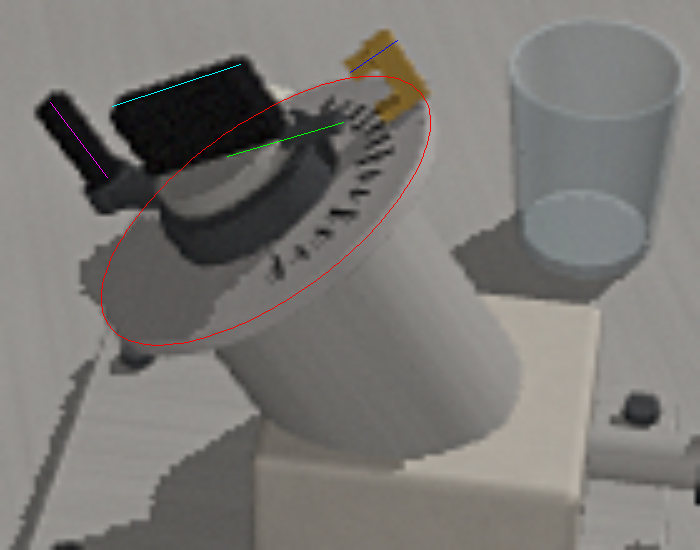

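```bash
python3 -m creep '[[0.085,-0.01,-0.02,-0.02,-10],[0.085,-0.04,-0.06,-0.04,-20],[0.085,-0.08,-0.11,-0.06,-30],[0.085,-0.12,-0.165,-0.067,-40],[0.085,-0.16,-0.22,-0.067,-50],[0.085,-0.2,-0.275,-0.067,-60],[0.085,-0.24,-0.33,-0.067,-70],[0.085,-0.28,-0.385,-0.067,-80]]' 30
```

```text
time: 1.15
eef_pos: [0.4392, -0.1392, 0.3707]
eef_rot: [180.0, -0.0, 11.3]
contact_force: [0.7, -1.4, -0.8]
width: 0.085
```

```bash
python3 -m creep '[[0.085,0.01,-0.01,0,-10],[0.085,0.02,-0.02,0,-20],[0.085,0.03,-0.03,0,-30],[0.085,0.043,-0.041,0,-40],[0.085,0.043,-0.041,0,-50],[0.085,0.043,-0.041,0,-58],[0.085,0.043,-0.041,0,-58],[0.085,0.043,-0.041,0,-58]]'
python3 - <<'E'
from workcell import r
import cv2,pickle
c=r.calibration('wrist'); pickle.dump(c,open('cw1.pkl','wb')); print(c['pose'].round(3))
cv2.imwrite("pics/w1.png",cv2.cvtColor(r.get_image('wrist'),cv2.COLOR_RGB2BGR))
E
```

```text
time: 2.15
eef_pos: [0.4729, -0.0927, 0.3707]
eef_rot: [-180.0, 0.0, 68.9]
contact_force: [-0.7, -0.1, -0.6]
width: 0.0854
[[ 0.36   0.892  0.275  0.403]
 [ 0.933 -0.344 -0.106 -0.065]
 [-0.     0.295 -0.956  0.44 ]
 [ 0.     0.     0.     1.   ]]
```

View pics/w1.png

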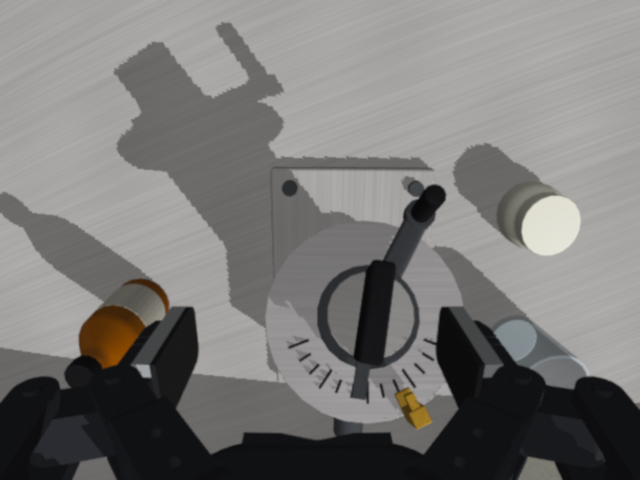

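Run:
```python
import cv2
a=cv2.imread("pics/w1.png")[170:440,250:480]
cv2.imwrite("pics/w1z.png",cv2.resize(a[10:200],None,fx=3,fy=3,interpolation=cv2.INTER_CUBIC))
cv2.imwrite("pics/w1y.png",cv2.resize(a[160:270],None,fx=3,fy=3,interpolation=cv2.INTER_CUBIC))
```

```text
(no output)
```

View pics/w1z.png

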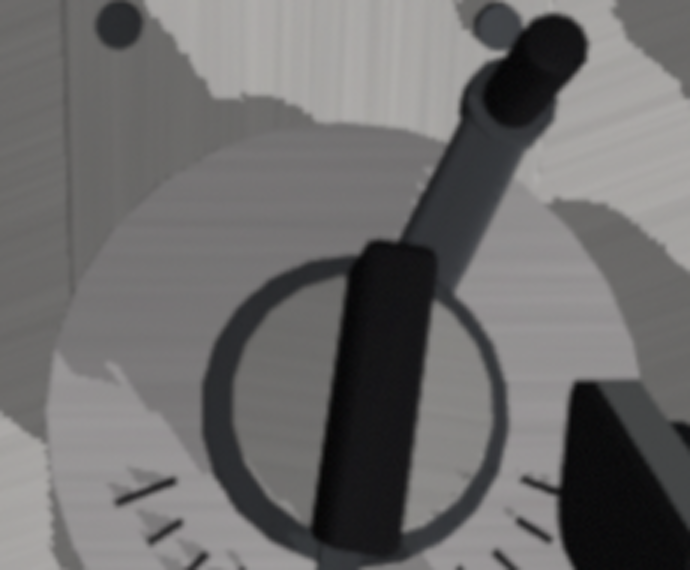

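View pics/w1y.png

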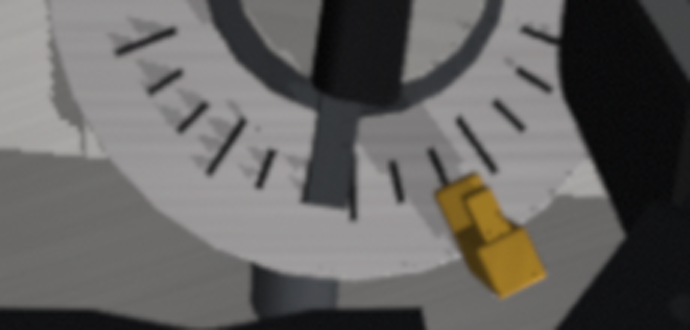

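```bash
cat > fit2.py <<'E'
from h import *
import pickle
c=pickle.load(open('cw1.pkl','rb'))
z=lambda x,y:np.array([x/3+250-.33,y/3+180-.33]); y=lambda a,b:np.array([a/3+250-.33,b/3+330-.33])
def res(p):
    R=[]
    for P,o in [(pt(p,p[3],.056,.029),y(327,206)),(pt(p,p[4],.058,.029),y(474,193)),(pt(p,2.64,.088,.058),z(557,47)),
       (pt(p,p[3],-.032,.063),z(402,247)),(pt(p,p[3],.032,.063),z(360,545))]:
        R+=list(proj(c,P)[0]-o)
    q=proj(c,circ(p,.076,0))
    for o in [z(47,410),z(330,124),z(637,360),y(345,278),y(130,205),z(150,203)]: R.append(np.hypot(*(q-o).T).min())
    return np.array(R)
p=least_squares(res,np.load('p.npy'),loss='soft_l1').x; print(p,res(p).round(1)); np.save('p2.npy',p)
im=cv2.imread('pics/w1.png');k=3;o=np.array([250,180]);Z=cv2.resize(im[180:380+60,250:480],None,fx=2.3,fy=2.3);k=2.3
def dr(P,col): cv2.polylines(Z,[((proj(c,P)-o+.4)*k).round().astype(int)],False,col,1)
dr(circ(p,.076,0),(0,0,255)); dr([pt(p,p[3],x,.026) for x in(0,.056)],(0,255,0)); dr([pt(p,p[4],x,.026) for x in(.058,.08)],(255,0,0))
dr([pt(p,2.64,.088,x) for x in(.016,.058)],(255,0,255)); dr([pt(p,p[3],x,.063) for x in(-.032,.032)],(255,255,0))
cv2.imwrite('pics/w1fit.png',Z)
for a in np.arange(0,1.01,.1): print(round(a,1),pt(p,2.64+a,.088,.04).round(4))
print('wing',pt(p,p[3],0,.05),pt(p,p[3],-.027,.05),pt(p,p[4],-.027,.05))
E
python3 fit2.py
```

```text
[ 0.55783068 -0.08692823 -0.37770583 -0.15303104  0.43777561] [-0.6  1.5  0.4  1.1  0.5 -0.9 -0.2 -2.1  0.1  4.   2.1  0.6  0.6  2.5
  3.3  3.9]
0.0 [ 0.4929 -0.0156  0.153 ]
0.1 [ 0.487  -0.0218  0.151 ]
0.2 [ 0.4815 -0.0285  0.1494]
0.3 [ 0.4767 -0.0358  0.1482]
0.4 [ 0.4724 -0.0434  0.1475]
0.5 [ 0.4688 -0.0515  0.1473]
0.6 [ 0.4659 -0.0598  0.1475]
0.7 [ 0.4637 -0.0683  0.1482]
0.8 [ 0.4623 -0.0769  0.1493]
0.9 [ 0.4616 -0.0855  0.1509]
1.0 [ 0.4617 -0.094   0.153 ]
wing [ 0.53319858 -0.07715532  0.2024    ] [ 0.51368299 -0.06498458  0.18825723] [ 0.50970226 -0.08014701  0.18943948]
```

View pics/w1fit.png

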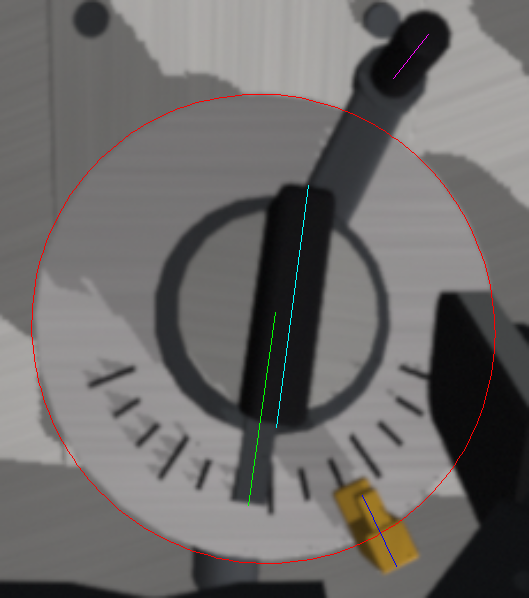

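```bash
python3 -m creep '[[0.05,0.04,-0.006,0,0],[0.045,0.079,-0.012,0,0],[0.045,0.079,-0.012,0.05,0],[0.045,0.079,-0.012,0.1,0],[0.045,0.079,-0.012,0.11,0],[0.045,0.079,-0.012,0.11,0]]' 25
python3 - <<'E'
from workcell import r
import cv2
cv2.imwrite("pics/w2.png",cv2.cvtColor(r.get_image('wrist'),cv2.COLOR_RGB2BGR))
E
```

```text
time: 2.95
eef_pos: [0.4903, -0.0148, 0.2615]
eef_rot: [180.0, 0.0, 69.0]
contact_force: [-0.1, 0.3, 0.5]
width: 0.0449
```

View pics/w2.png

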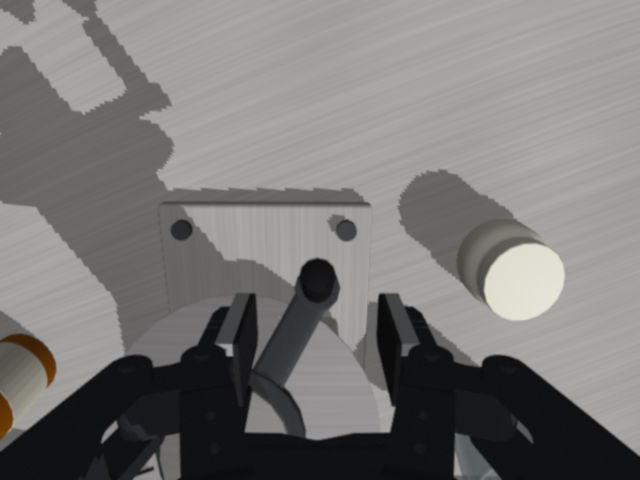

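```bash
python3 -m creep '[[0.045,0,0,0.02,0],[0.045,0,0,0.038,0],[0.045,0,0,0.038,0],[0.01,0,0,0.038,0],[0.01,0,0,0.038,0],[0.01,0,0,0.038,0],[0.01,0,0,0.038,0]]' 25
python3 - <<'E'
from workcell import r
import cv2
cv2.imwrite("pics/w3.png",cv2.cvtColor(r.get_image('wrist'),cv2.COLOR_RGB2BGR))
cv2.imwrite("pics/s3.png",cv2.cvtColor(r.get_image('side'),cv2.COLOR_RGB2BGR)[180:380,200:420].repeat(3,0).repeat(3,1))
E
```

```text
time: 3.88
eef_pos: [0.4906, -0.0147, 0.224]
eef_rot: [179.9, -0.0, 69.0]
contact_force: [-0.2, -0.5, 3.7]
width: 0.0152
```

View pics/w3.png

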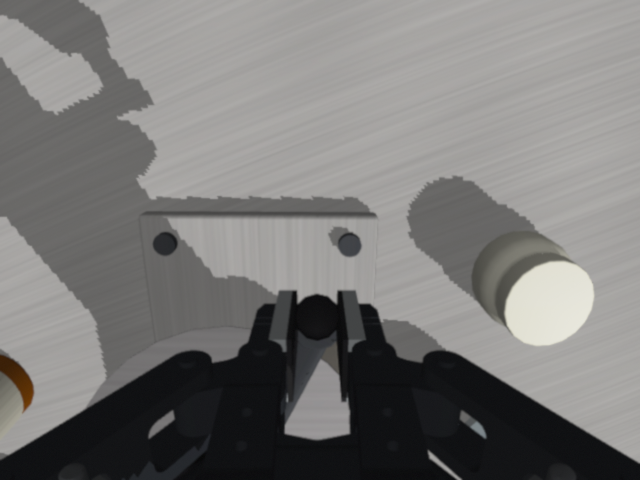

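View pics/s3.png

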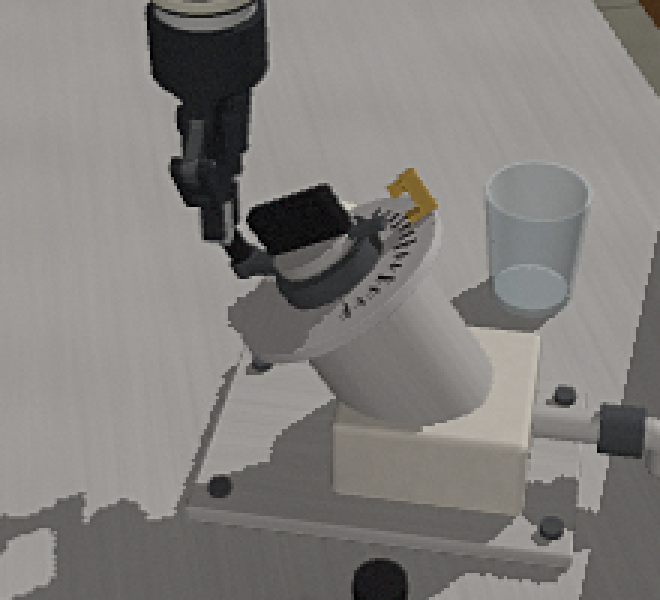

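```bash
python3 -m creep '[[0.01,-0.008,-0.003,0.002,0],[0.01,-0.016,-0.006,0.004,0],[0.01,-0.025,-0.008,0.005,0],[0.01,-0.033,-0.009,0.0055,0],[0.01,-0.042,-0.0097,0.0057,0],[0.01,-0.051,-0.0094,0.0055,0],[0.01,-0.06,-0.0084,0.0048,0],[0.01,-0.068,-0.0067,0.0037,0]]' 25
```

```text
time: 4.97
eef_pos: [0.4567, -0.0732, 0.217]
eef_rot: [-179.3, -0.2, 69.1]
contact_force: [-6.7, 7.0, 1.0]
width: 0.0147
```

```bash
python3 -m creep '[[0.01,-0.008,0.0025,-0.0016,0],[0.01,-0.016,0.0055,-0.0035,0],[0.01,-0.016,0.0055,-0.0035,0],[0.01,-0.016,0.0055,-0.0035,0]]' 25
python3 - <<'E'
from workcell import r
import cv2
cv2.imwrite("pics/w4.png",cv2.cvtColor(r.get_image('wrist'),cv2.COLOR_RGB2BGR))
cv2.imwrite("pics/s4.png",cv2.cvtColor(r.get_image('side'),cv2.COLOR_RGB2BGR)[180:380,200:420].repeat(3,0).repeat(3,1))
E
```

```text
time: 5.48
eef_pos: [0.4557, -0.0913, 0.2204]
eef_rot: [-179.3, 0.0, 69.0]
contact_force: [-7.9, 1.7, 1.2]
width: 0.0147
```

View pics/w4.png

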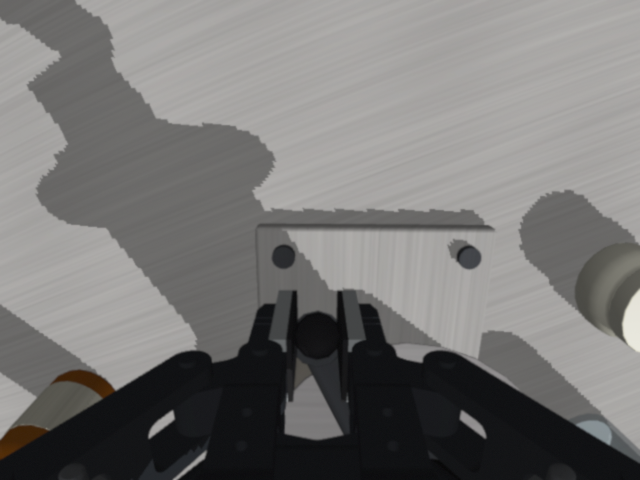

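View pics/s4.png

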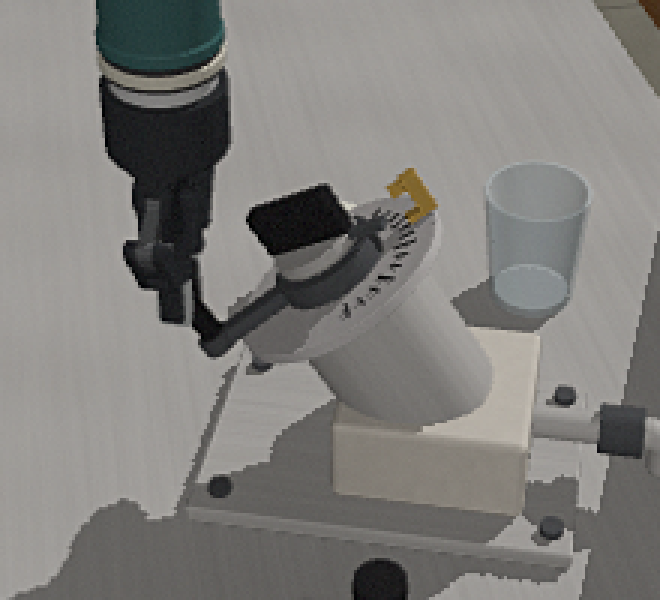

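```bash
python3 -m creep '[[0.045,0,0,0,0],[0.045,0,0,0,0],[0.045,0,0,-0.04,0],[0.04,0,0,-0.09,0],[0.04,0,0,-0.1,0],[0.04,0,0,-0.1,0]]' 20
cat > plan.py <<'E'
from h import *
p=np.load('p2.npy'); s=r.get_state(); e=s['eef_pos']; psi=np.radians(s['eef_rot'][2]); print(e.round(4),np.degrees(psi).round(1))
def tool(w): 
    d=w-e; return np.array([np.cos(psi)*d[0]+np.sin(psi)*d[1], np.sin(psi)*d[0]-np.cos(psi)*d[1], -d[2]]).round(4)
for a in [-.15,-.05,.05,.15,.25,.35,.44,.5]:
    w=pt(p,a,-.022,.05); w[2]=.253
    yaw=np.degrees(p[2])+90+np.degrees(np.arctan(np.tan(a)/.848))
    print(a,w.round(4),tool(w),'turn',round(-(yaw-np.degrees(psi)),1))
E
python3 plan.py
python3 - <<'E'
from workcell import r
import cv2,pickle
pickle.dump(r.calibration('wrist'),open('cw5.pkl','wb'))
cv2.imwrite("pics/w5.png",cv2.cvtColor(r.get_image('wrist'),cv2.COLOR_RGB2BGR))
E
```

```text
time: 6.32
eef_pos: [0.4592, -0.0927, 0.3234]
eef_rot: [179.9, -0.0, 69.0]
contact_force: [0.8, 0.6, -0.1]
width: 0.0399
[ 0.4592 -0.0927  0.3234] 69.0
-0.15 [ 0.5173 -0.0673  0.253 ] [0.0445 0.0451 0.0704] turn 10.8
-0.05 [ 0.5163 -0.0693  0.253 ] [0.0423 0.0449 0.0704] turn 4.0
0.05 [ 0.5155 -0.0713  0.253 ] [0.0401 0.0448 0.0704] turn -2.7
0.15 [ 0.5148 -0.0734  0.253 ] [0.0379 0.045  0.0704] turn -9.5
0.25 [ 0.5144 -0.0755  0.253 ] [0.0358 0.0453 0.0704] turn -16.1
0.35 [ 0.5141 -0.0777  0.253 ] [0.0337 0.0459 0.0704] turn -22.6
0.44 [ 0.5141 -0.0796  0.253 ] [0.0318 0.0465 0.0704] turn -28.4
0.5 [ 0.5141 -0.0809  0.253 ] [0.0307 0.047  0.0704] turn -32.1
```

View pics/w5.png

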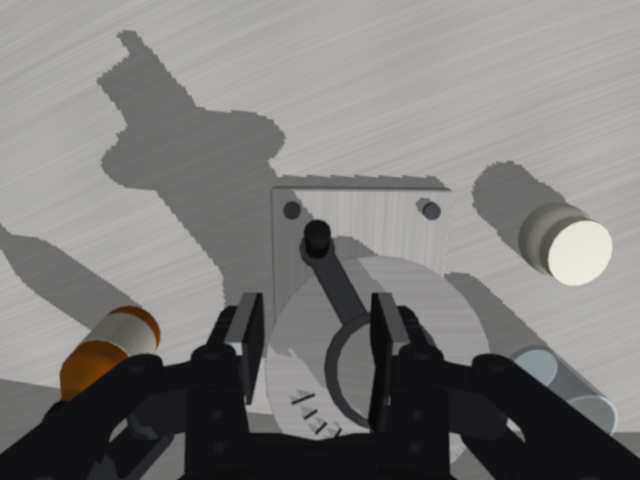

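```bash
python3 -m creep '[[0.04,0.022,0.022,0,6],[0.04,0.0445,0.045,0,10],[0.04,0.0445,0.045,0.02,10],[0.04,0.0445,0.045,0.035,10],[0.04,0.0445,0.045,0.035,10]]' 20
python3 - <<'E'
from workcell import r
import cv2,pickle
cv2.imwrite("pics/w6.png",cv2.cvtColor(r.get_image('wrist'),cv2.COLOR_RGB2BGR))
E
```

```text
time: 7.0
eef_pos: [0.5156, -0.067, 0.2846]
eef_rot: [-179.7, 0.1, 59.0]
contact_force: [1.1, 0.8, 0.4]
width: 0.0401
```

View pics/w6.png

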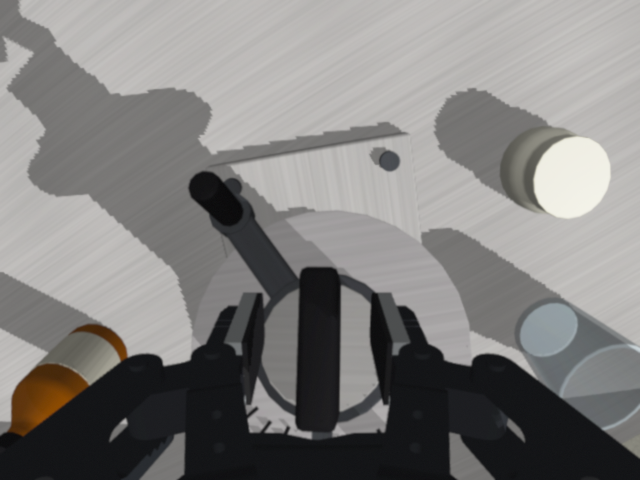

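```bash
python3 -m creep '[[0.04,0,0,0.018,0],[0.04,0,0,0.034,0],[0.03,0,0,0.035,0],[0.022,0,0,0.035,0],[0.022,0,0,0.035,0]]' 20; python3 plan.py
```

```text
time: 7.68
eef_pos: [0.5172, -0.0672, 0.2534]
eef_rot: [179.9, -0.0, 59.0]
contact_force: [0.6, 0.6, 0.7]
width: 0.0222
[ 0.5172 -0.0672  0.2534] 59.0
-0.15 [ 0.5173 -0.0673  0.253 ] [-0.      0.0001  0.0004] turn 0.8
-0.05 [ 0.5163 -0.0693  0.253 ] [-0.0022  0.0003  0.0004] turn -6.0
0.05 [ 0.5155 -0.0713  0.253 ] [-0.0044  0.0007  0.0004] turn -12.7
0.15 [ 0.5148 -0.0734  0.253 ] [-0.0065  0.0012  0.0004] turn -19.4
0.25 [ 0.5144 -0.0755  0.253 ] [-0.0086  0.0019  0.0004] turn -26.1
0.35 [ 0.5141 -0.0777  0.253 ] [-0.0105  0.0028  0.0004] turn -32.6
0.44 [ 0.5141 -0.0796  0.253 ] [-0.0122  0.0037  0.0004] turn -38.4
0.5 [ 0.5141 -0.0809  0.253 ] [-0.0133  0.0044  0.0004] turn -42.1
```

```bash
python3 -m creep '[[0.022,-0.002,0,0,-6],[0.022,-0.004,0.001,0,-12],[0.022,-0.0065,0.001,0,-19],[0.022,-0.0085,0.002,0,-26],[0.022,-0.0105,0.003,0,-32],[0.022,-0.012,0.004,0,-38],[0.022,-0.012,0.004,0,-38],[0.022,-0.012,0.004,0,-38]]' 20
python3 - <<'E'
from workcell import r
import cv2,pickle
pickle.dump(r.calibration('wrist'),open('cw7.pkl','wb'))
cv2.imwrite("pics/w7.png",cv2.cvtColor(r.get_image('wrist'),cv2.COLOR_RGB2BGR))
cv2.imwrite("pics/s7.png",cv2.resize(cv2.cvtColor(r.get_image('side'),cv2.COLOR_RGB2BGR)[200:330,240:400],None,fx=4,fy=4))
E
```

```text
time: 8.68
eef_pos: [0.5143, -0.079, 0.2532]
eef_rot: [179.9, -0.0, 97.0]
contact_force: [0.8, 3.8, 0.9]
width: 0.022
```

View pics/w7.png

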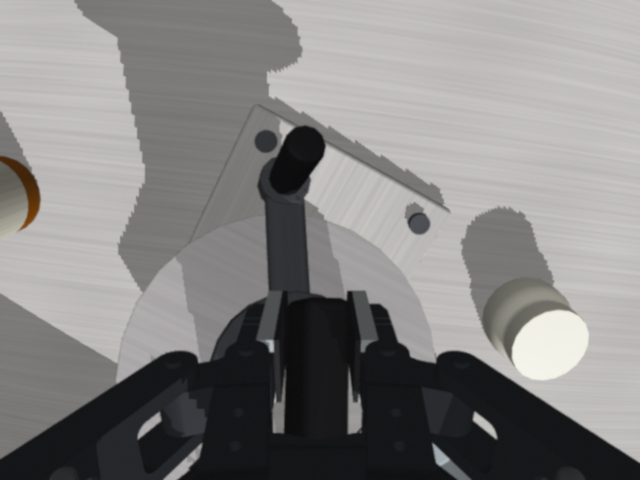

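View pics/s7.png

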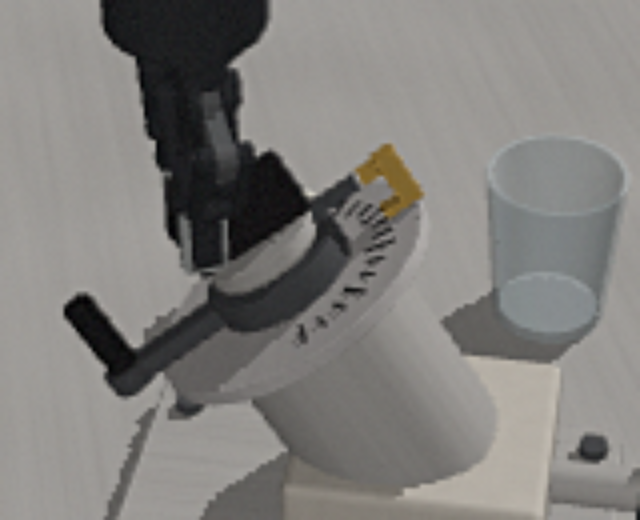

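```bash
python3 -m creep '[[0.045,0,0,0,0],[0.045,0,0,0,0],[0.045,0,0,-0.05,0],[0.06,0,-0.01,-0.1,7],[0.085,-0.005,-0.025,-0.118,15],[0.085,-0.009,-0.042,-0.118,23],[0.085,-0.009,-0.042,-0.118,28],[0.085,-0.009,-0.042,-0.118,28]]' 20
python3 - <<'E'
from workcell import r
import cv2,pickle
pickle.dump(r.calibration('wrist'),open('cw8.pkl','wb'))
im=cv2.cvtColor(r.get_image('wrist'),cv2.COLOR_RGB2BGR);cv2.imwrite("pics/w8.png",im)
cv2.imwrite("pics/w8z.png",cv2.resize(im[240:430,260:460],None,fx=3,fy=3,interpolation=cv2.INTER_CUBIC))
im=cv2.cvtColor(r.get_image('top'),cv2.COLOR_RGB2BGR);cv2.imwrite("pics/t8.png",im)
E
```

```text
time: 9.78
eef_pos: [0.4733, -0.094, 0.3708]
eef_rot: [180.0, 0.0, 69.0]
contact_force: [-0.2, -0.6, 0.2]
width: 0.0852
```

View pics/w8z.png

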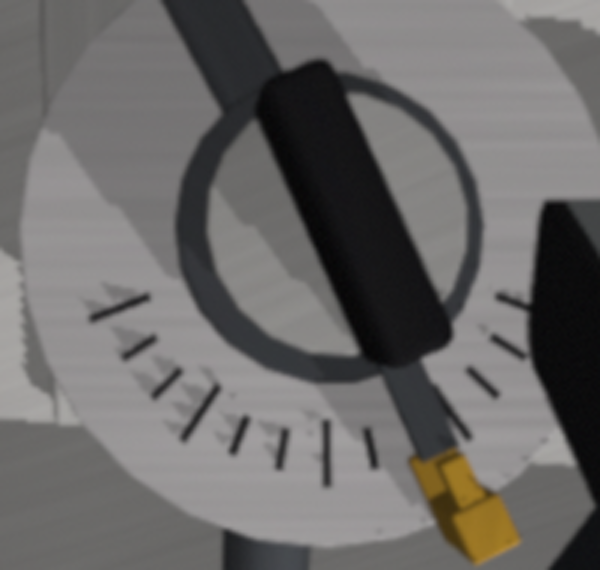

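Run:
```python
from h import *
import pickle
from scipy.optimize import minimize
c=pickle.load(open('cw8.pkl','rb')); p=np.load('p2.npy')
z=lambda x,y:np.array([x/3+260-.33,y/3+240-.33])
A=np.linspace(.2,.7,501)
for n,rad,o in (('ptr',.056,z(438,453)),('mrk',.058,z(450,460)),('mrk2',.066,z(463,490))):
    q=proj(c,np.array([pt(p,a,rad,.029) for a in A])); d=np.hypot(*(q-o).T); print(n,A[d.argmin()],d.min())
im=cv2.imread('pics/t8.png'); cv2.imwrite('pics/t8z.png',cv2.resize(im[210:320,330:460],None,fx=5,fy=5,interpolation=cv2.INTER_CUBIC))
```

```text
ptr 0.413 1.5367257231773712
mrk 0.44399999999999995 0.8085621712314254
mrk2 0.43999999999999995 2.4707596370437317
```

View pics/t8z.png

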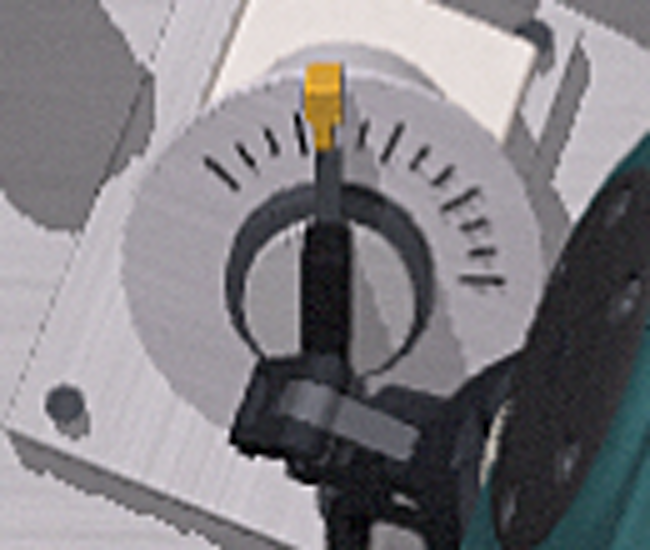

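```bash
python3 -m creep '[[0.06,-0.004,-0.0135,0.02,0],[0.045,-0.004,-0.0135,0.07,0],[0.045,-0.004,-0.0135,0.12,0],[0.045,-0.004,-0.0135,0.147,0],[0.045,-0.004,-0.0135,0.147,0],[0.01,-0.004,-0.0135,0.147,0],[0.01,-0.004,-0.0135,0.147,0],[0.01,-0.004,-0.0135,0.147,0]]' 25
python3 - <<'E'
from workcell import r
import cv2
cv2.imwrite("pics/w9.png",cv2.cvtColor(r.get_image('wrist'),cv2.COLOR_RGB2BGR))
E
```

```text
time: 10.88
eef_pos: [0.4604, -0.0929, 0.2259]
eef_rot: [179.8, 0.0, 69.0]
contact_force: [-0.3, -0.8, 4.0]
width: 0.0148
```

View pics/w9.png

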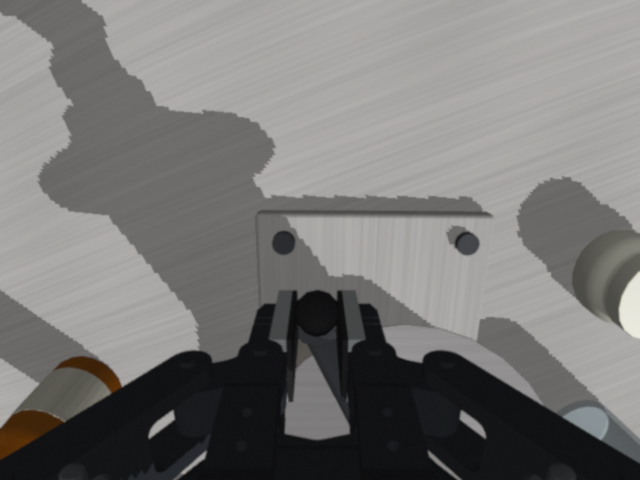

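```bash
python3 -m creep '[[0.01,0.008,-0.003,0.002,0],[0.01,0.0165,-0.005,0.003,0],[0.01,0.025,-0.0064,0.004,0],[0.01,0.034,-0.007,0.0047,0],[0.01,0.043,-0.007,0.0046,0],[0.01,0.0515,-0.006,0.004,0],[0.01,0.06,-0.0045,0.003,0],[0.01,0.0685,-0.002,0.002,0]]' 25
```

```text
time: 11.92
eef_pos: [0.4787, -0.0272, 0.2205]
eef_rot: [-179.4, 0.2, 69.0]
contact_force: [-11.3, 0.2, 4.5]
width: 0.015
```

```bash
python3 -m creep '[[0.01,0.006,0.002,-0.001,0],[0.01,0.012,0.0045,-0.003,0],[0.01,0.014,0.0055,-0.003,0],[0.01,0.016,0.006,-0.004,0],[0.01,0.016,0.006,-0.004,0],[0.01,0.016,0.006,-0.004,0]]' 25
```

```text
time: 12.68
eef_pos: [0.4909, -0.0146, 0.2248]
eef_rot: [-179.6, 0.1, 69.0]
contact_force: [-6.8, 0.0, 2.5]
width: 0.0143
```

```bash
python3 -m creep '[[0.01,0.003,0.001,0,0],[0.01,0.005,0.002,0,0],[0.01,0.005,0.002,0,0]]' 25; python3 -m creep '[[0.045,-0.006,-0.002,0,0],[0.045,-0.006,-0.002,0,0],[0.045,-0.006,-0.002,0,0],[0.045,-0.006,-0.002,-0.05,0],[0.07,-0.03,0.003,-0.1,0],[0.085,-0.07,0.01,-0.147,0],[0.085,-0.083,0.0125,-0.147,0],[0.085,-0.083,0.0125,-0.147,0]]'
python3 - <<'E'
from workcell import r
import cv2,pickle
print(r.get_state()['eef_pos'])
pickle.dump(r.calibration('wrist'),open('cw10.pkl','wb'))
im=cv2.cvtColor(r.get_image('wrist'),cv2.COLOR_RGB2BGR);cv2.imwrite("pics/w10.png",im)
cv2.imwrite("pics/w10z.png",cv2.resize(im[240:430,260:460],None,fx=3,fy=3,interpolation=cv2.INTER_CUBIC))
im=cv2.cvtColor(r.get_image('top'),cv2.COLOR_RGB2BGR);cv2.imwrite("pics/t10.png",im)
E
```

```text
time: 13.05
eef_pos: [0.4918, -0.0138, 0.2246]
eef_rot: [-179.2, 0.7, 68.9]
contact_force: [-17.7, -9.7, 6.6]
width: 0.0149
time: 14.05
eef_pos: [0.4791, -0.0934, 0.372]
eef_rot: [-180.0, -0.0, 68.9]
contact_force: [-0.2, 0.7, -0.7]
width: 0.0849
[ 0.47909113 -0.09335868  0.37203633]
```

View pics/w10.png

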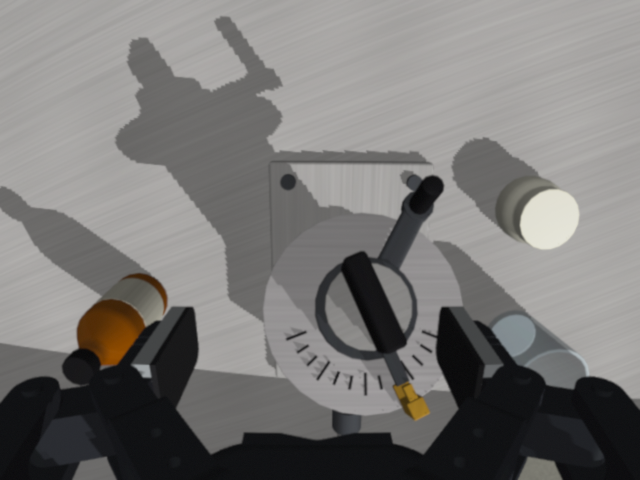

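View pics/w10z.png

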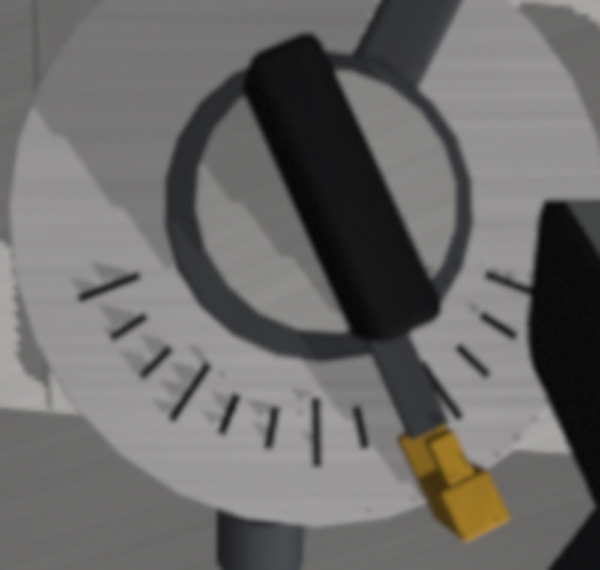

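Run:
```python
from h import *
import pickle
p=np.load('p2.npy'); A=np.linspace(-.4,1.2,1601)
for f,o in(('cw1',(435.3,195.3)),('cw10',(433,187.5))):
    c=pickle.load(open(f+'.pkl','rb')); q=proj(c,np.array([pt(p,2.64+a,.088,.058) for a in A])); d=np.hypot(*(q-o).T); print(f,A[d.argmin()],d.min())
c=pickle.load(open('cw10.pkl','rb'))
z=lambda x,y:np.array([x/3+260-.33,y/3+240-.33])
for n,rad,o in (('ptr',.056,z(424,431)),('mrk',.058,z(437,438))):
    q=proj(c,np.array([pt(p,a,rad,.029) for a in A])); d=np.hypot(*(q-o).T); print(n,A[d.argmin()],d.min())
im=cv2.imread('pics/t10.png'); cv2.imwrite('pics/t10z.png',cv2.resize(im[210:320,330:460],None,fx=5,fy=5,interpolation=cv2.INTER_CUBIC))
```

```text
cw1 0.0010000000000000009 1.0450860769146237
cw10 -0.0040000000000000036 2.1980332211255043
ptr 0.402 1.8561195244833186
mrk 0.43699999999999994 1.0190250601887931
```

View pics/t10z.png

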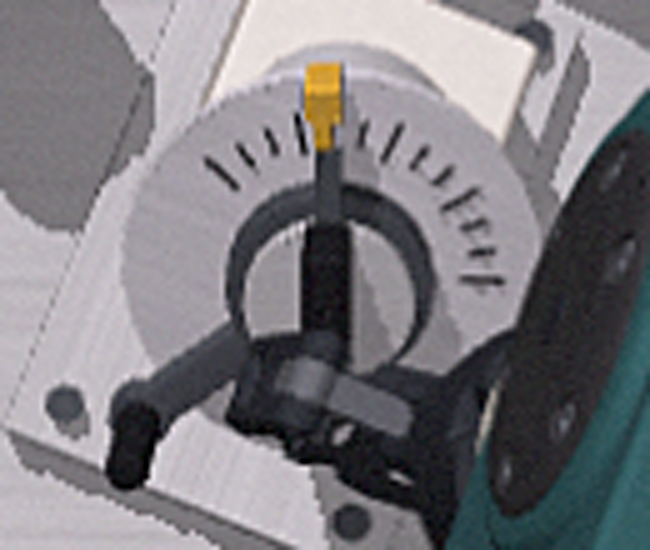

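The ring is back at its stop, the pointer is about 0.03 rad (2 mm) off the marker's centre, and the robot is clear.

```bash
python3 -c "
from workcell import r
print(r.hand_in())"
```

```text
the job is handed in; nothing more can be done
None
```

The dose setting is changed and the job is handed in at about 14 s of the allowed 58 s; no verdict was reported.

I gripped the lock ring's post and swung it to about 0.95 rad. I then turned the wing until the pointer met the marker, swung the post back to its stop and lifted the gripper clear.

Last checks from the wrist and top pictures:

- **Lock ring:** it measures about 0.00 rad, which is tight. The post stopped where it stood at the start, and it resisted when I pressed it a few millimetres further.
- **Pointer:** it measures about 0.40 rad and the marker about 0.44 rad. That puts the pointer about 2 mm to one side, or about 3 mm tip to tip with the 2 mm gap included; the limit is 7 mm. I left this small offset, and it did not change measurably when the ring was tightened.
- **Marker:** it measures 0.44 rad, the same as at the start.
- **Bystanders:** the bottle, jar and beaker look undisturbed in the last wrist picture. I judged them by eye and did not measure them.
- **Robot:** nothing touched it at the end; the force reading was below 1 N.

My fit of the doser was off by 1 to 4 pixels in places, mostly on the dial's rim and the wing. This did not affect comparing the pointer with the marker.

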